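Stone the seat and tuck the shield strip under the chamber's lap plate

ROBOT

A 6-joint arm with a two-finger parallel gripper is mounted at the origin on the work surface. World frame = base frame: x ahead of the robot, y to its left, z up, the work surface at z = 0. Lengths are in m, angles in degrees, forces in N, time in s.
With the tool pointing down it reaches from about 0.25 to 0.725 m from the base axis. Payload 9.7 kg.
Tool frame: the origin (TCP) lies midway between the tips of the shut fingers; the grasp point (between the pads) lies 19 mm behind it (bot.pinch_z is the distance from the TCP to the grasp point, in m); z points along the fingers, x is the direction in which the jaws open and shut, and the axes are right-handed (so a half turn about z gives the same grasp; the last joint's range is limited). The gripper opens to 85 mm and grips with 20 to 120 N. Pads are 22 mm wide; open, the fingers measure 114 mm over their backs; the gripper's body (76 mm by 85 mm) begins 54 mm behind the grasp point. The pads swing forward as they close: fully open they stand 13 mm farther back than shut.
Start: joints at [-65.088, 4.979, 10.078, 95.1, 0, 90], TCP at [0.232, -0.499, 0.231] pointing down, gripper open.
Joint ranges: [-179.16, 179.16], [-48.56, 103.87], [-65.8, 70.77], [-126.05, 130.52], [-82.76, 87.17], [-180, 180]. Speed limits (degrees/s): [127.2, 127.2, 147.25, 180, 180, 180].

INTERFACE

Orientations are given as [roll, pitch, yaw] about the fixed x, y, z axes, in that order (R = Rz(yaw) Ry(pitch) Rx(roll)).
In Python, from workcell import bot gives the robot as it stands. The module is installed in compiled form; this text tells all that it offers.
- The arm moves only by the shell command python3 -m pendant 'ROWS' [FORCE]. ROWS is JSON, a list of rows, each a list of 7 numbers: the shift along the tool's x, y, z scaled (see below), then the turn, a rotation vector about the tool's x, y, z scaled (see below), then the closure, from 0 (fully open) to 1 (shut). In form: [[tx, ty, tz, wx, wy, wz, jaw], ...]. A call has 1 to 12 rows; each row shifts and turns the pose as measured when the row begins, along the tool's axes as they then stand; what a row does not reach is not made up. The controller multiplies each number of a shift by 0.25 m and each number of a turn by pi rad. A row lasts 1/10 s, in which the tool goes at most 50 mm and 8.59 degrees, less where a joint would pass 70% of its speed; a pose out of reach is approached as far as the arm can. A call with a number of a shift or a turn outside -1 to 1 is refused whole. A call with a gripper value outside its range is refused whole. The fingers move at their own pace and stop on an object; FORCE is the grip in N (left out, the last holds). Time passes only in rows, so rows that do not move let the fingers close. It gives the time, the measured TCP pose, the force and the opening at its end, in the units of the state.
- bot.get_obs(): the state, without advancing time (a new reading comes with each control period).
- bot.camera(name): name is "scene" or "top" or "wrist"; returns the picture (384x512x3 uint8, red, green, blue); there is no depth.
- bot.calibration(name): a dict with "intrinsics" (3x3 intrinsics, pixels), "xyz" and "attitude" of the camera in the world. Camera axes: x right, y up, looking along -z (the intrinsics and any distortion apply to the point x, -y, -z); pixel columns grow to the right and rows downward; lengths in m; the calibration is good to about 2 mm. The wrist camera is an equidistant fisheye: a pixel r from the principal point sees the ray r / f radians off the axis. A picture is of the moment at which its call begins: read the wrist's pose just before it. calibration takes no time and is no camera call; for the wrist camera it gives the pose at the moment of the call.
- bot.job_done(): hands the job in, once; it reports no verdict.
The state is a dict: "time": time; "q": joint angles; "qd": joint speeds; "joint_efforts": joint torques, N m; "ee_pos": TCP position; "tcp_rot": TCP orientation; "wrist_force": force on the tool from outside, world axes, zero at the start; "torque": the same for the moment, N m; "opening": finger opening in m.
Only numpy, scipy, OpenCV 4.12 (cv2) and the standard library are available. Lean on these libraries where they do the work, as an engineer would, in place of code of your own. Each camera call takes 0.05 s, during which the arm holds its last target.

TASK

Take the flat stone and rub it across the deck's ground seat band, from its left end to its right end, keeping it on the band with light, steady pressure, then set the stone down upright on the table. Next take the shield strip by its upright rib and gently slide its plain front edge about 20 mm under the hinged lap plate, squarely and midway between the cheeks, without lifting the plate. Finish still gripping the rib, pressing the strip firmly flat on the deck (about 10 N more than its own weight), not letting go; leave everything else where it is.

Things in the scene. Friction and masses are not known exactly. Their poses are not given: they have to be found in the camera images.
- deck: fixed cream block with flat aluminium top (the land), 260 (x) x 190 (y) mm, land 40 mm above its origin (centre of its underside); x to its far side, y left, z up. A brighter 40 mm wide ground seat band runs along y at x = -30 mm. The lap plate covers x = 30 to 125 mm; under it a slot 9 mm high, open to -x, 154 mm wide between two cheeks, with a stop 35 mm in. The land is clear before x = 20 mm
- seat_left (a point): where the middle of the stone's underside starts the stroke: left end, on the band's surface (deck x = -30, y = +60, z = 40 mm); same axes as the deck
- seat_right (a point): where the middle of the stone's underside ends the stroke: right end, on the band's surface (deck x = -30, y = -60, z = 40 mm); same axes as the deck
- lap (a joint): lap plate, a 4 mm steel sheet 95 x 186 mm, 0.15 kg, hinged along its far edge and otherwise free to lift; 0 rad = lying shut, grows as its near edge is lifted
- lap_edge (a point): middle of the underside of the lap plate's near edge, 9 mm above the land (deck x = 30, y = 0, z = 49 mm); a 10 mm lip turned up in front of it reaches deck x = 22 mm, its top 18 mm above the land
- strip_grip (a point): grip point of the loose shield strip: centre of its rib, 28 mm above the underside. Aluminium plate 100 (x) x 120 (y) x 4 mm, about 0.2 kg; its upright rib, 14 (x) x 70 (y) mm, reaches 44 mm above the underside. The plain front edge lies 75 mm ahead (+x) of the rib's centre, the back edge 25 mm behind; z up. It starts flat on the table
- strip_edge (a point): middle of the strip's front edge, on its underside; same axes as strip_grip
- stone_grip (a point): grip point of the loose flat stone, on its centre line 26 mm above its underside. A grey stone 60 (x) x 30 (y) x 14 mm under a black holder 54 (x) x 26 (y) mm reaching 40 mm above the underside; about 0.15 kg; z up. It starts upright on the table on the other side of the deck from the strip
- jar: bystander: small closed screw jar, 52 mm across, 65 mm tall; origin under its centre
- driver: bystander: screwdriver lying flat; origin at its middle
- cup: bystander: small steel bowl, 64 mm across, 50 mm tall; origin under its centre
- cone: bystander: black plastic locating cone, 50 mm across, 35 mm tall; origin under its centre
- wrench: bystander: spanner lying flat; origin at its middle
- collar: bystander: steel ring lying flat, 60 mm across, 15 mm tall; origin under its centre
- shim_box: bystander: cardboard box 60 x 90 x 30 mm; origin under its centre
Not all that is in view belongs to the job. What is shaped like the part that bears stone_grip but yellow is not meant.

How it is judged:
By the outcome, as a careful person would: the job done as asked, in the order asked, and still so for the second after the job is handed in, while the arm keeps its last pose, push and grip.
It also fails if it takes over 72 s, if anything falls off the work surface, if the arm or the gripper's body presses on something with over 40 N, if the wrist force passes 120 N, or if a joint passes its speed limit or range.

## Working session

There is one attempt and no reset: what is moved stays moved. The work goes in short steps, Python scripts to look and compute and a shell command to move; the robot and the scene stay as the last step left them, time stands still between calls to the robot, and variables do not carry over. Pictures are saved under pics/ and viewed, and the job is handed in when it is done.

```bash
mkdir -p pics; python3 - <<'E'
from workcell import bot
import cv2
print(bot.get_obs())
for n in ("scene","top","wrist"):
    c=bot.calibration(n); print(n,c)
    im=bot.camera(n); cv2.imwrite(f"pics/{n}0.png",im[:,:,::-1])
E
```

```text
{'time': 0.0, 'q': array([-6.50889873e+01,  5.01165629e+00,  1.00328283e+01,  9.50996143e+01,
        1.21953932e-03,  8.99980372e+01]), 'qd': array([ 0.07090178,  0.14966406,  0.04934986,  0.00843453, -0.06717529,
       -0.05800805]), 'joint_efforts': array([-4.07109719e-04, -5.20382488e+01,  4.64813697e+01,  1.59503182e-02,
       -3.69319177e-04, -7.44090016e-06]), 'ee_pos': array([ 0.2315704 , -0.49861035,  0.23056318]), 'tcp_rot': array([-1.79998778e+02,  7.84423183e-02, -6.50870246e+01]), 'wrist_force': array([-0.02273318, -0.12092212,  1.01838935]), 'torque': array([-0.00284987,  0.03089729,  0.0234843 ]), 'opening': 0.08567304728770209}
scene {'intrinsics': array([[350.00402603,   0.        , 258.72798646],
       [  0.        , 350.00402603, 185.96420263],
       [  0.        ,   0.        ,   1.        ]]), 'xyz': array([ 0.87414827, -0.40742123,  0.85509711]), 'attitude': array([33.68974341,  0.11875399, 43.64948438])}
top {'intrinsics': array([[482.40231753,   0.        , 254.16024291],
       [  0.        , 482.40231753, 185.96410416],
       [  0.        ,   0.        ,   1.        ]]), 'xyz': array([ 0.37791768, -0.00281255,  1.46613714]), 'attitude': array([  4.33505164,  -1.1279035 , -91.06519413])}
wrist {'intrinsics': array([[297.31863964,   0.        , 254.65686376],
       [  0.        , 297.31863964, 193.03342233],
       [  0.        ,   0.        ,   1.        ]]), 'xyz': array([ 0.30061228, -0.46754664,  0.37328813]), 'attitude': array([-16.94113917,   0.09820356, -65.05977758])}
```

```bash
python3 - <<'E'
import cv2
for n in ("scene","top"):
    im=cv2.imread(f"pics/{n}0.png"); cv2.imwrite(f"pics/{n}0b.png",cv2.resize(im,(800,600),interpolation=cv2.INTER_CUBIC))
E
```

```text
(no output)
```

View pics/top0b.png

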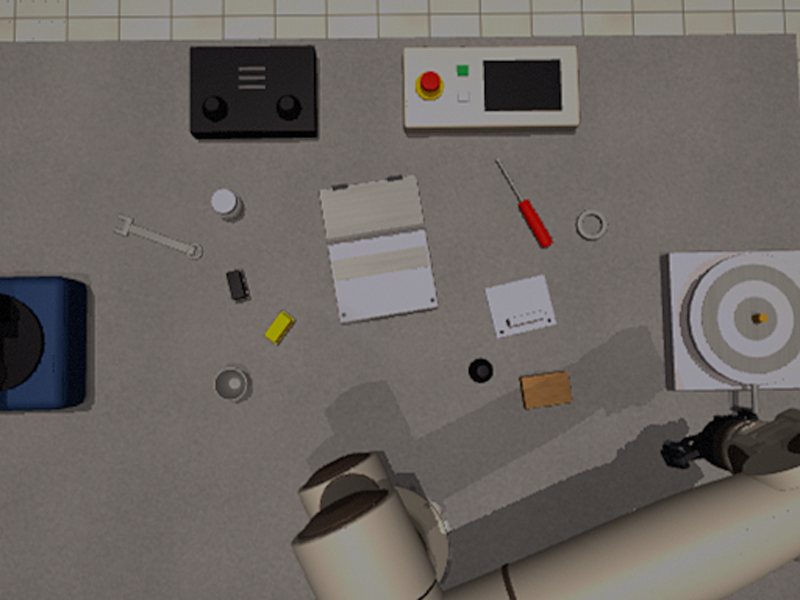

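View pics/scene0b.png

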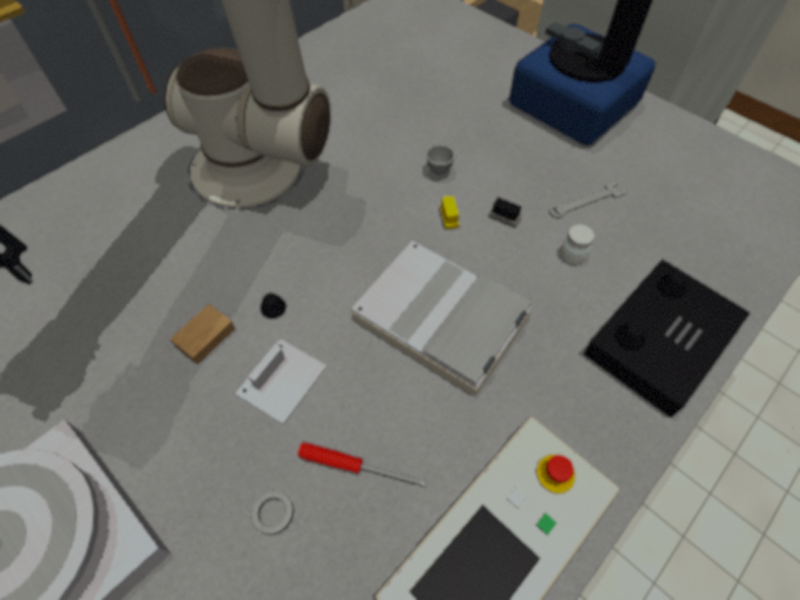

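View pics/wrist0.png

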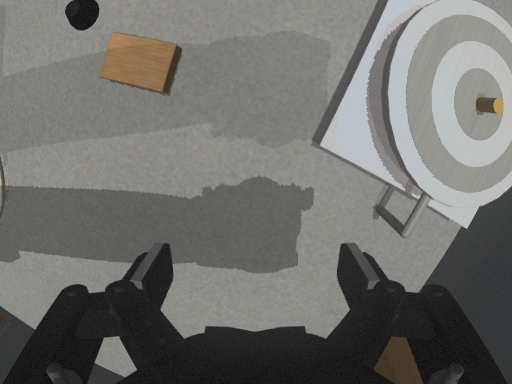

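The top view (800x600 copy) has these stone-like candidates: black holder on a grey stone at (237,285), the yellow lookalike at (280,327), which is not meant, and the black cone at (481,370). I choose (237,285). The strip is at (520,307) and the deck at (380,250).

```bash
cat > h.py <<'E'
import numpy as np, cv2
from scipy.spatial.transform import Rotation as R
from workcell import bot
def pose(c): return np.array(c["xyz"]), R.from_euler("xyz",c["attitude"],degrees=True).as_matrix()
def ray(c,px,fish=False):
    K=c["intrinsics"]; a=(px[0]-K[0,2])/K[0,0]; b=(px[1]-K[1,2])/K[1,1]
    if fish:
        r=np.hypot(a,b); s=np.sin(r)/r if r>1e-9 else 1; d=np.array([a*s,-b*s,-np.cos(r)])
    else: d=np.array([a,-b,-1.])
    p,M=pose(c); return p,M@d
def hit(c,px,z,fish=False):
    p,d=ray(c,px,fish); t=(z-p[2])/d[2]; return p+t*d
def proj(c,P,fish=False):
    p,M=pose(c); q=M.T@(np.asarray(P)-p); K=c["intrinsics"]
    x,y,z=q[0],-q[1],-q[2]
    if fish:
        rr=np.hypot(x,y); th=np.arctan2(rr,z); a,b=th*x/rr,th*y/rr
    else: a,b=x/z,y/z
    return np.array([K[0,0]*a+K[0,2],K[1,1]*b+K[1,2]])
def crop(im,x0,y0,w,h,s,name):
    # im RGB
    o=cv2.resize(im[y0:y0+h,x0:x0+w],None,fx=s,fy=s,interpolation=cv2.INTER_CUBIC)
    cv2.imwrite(f"pics/{name}.png",o[:,:,::-1])
E
python3 - <<'E'
from h import *
im=cv2.imread("pics/top0.png")[:,:,::-1]
crop(im,195,105,95,110,5,"deckc")
crop(im,300,165,70,60,8,"stripc")
crop(im,130,160,70,70,8,"stonec")
E
```

```text
(no output)
```

View pics/deckc.png

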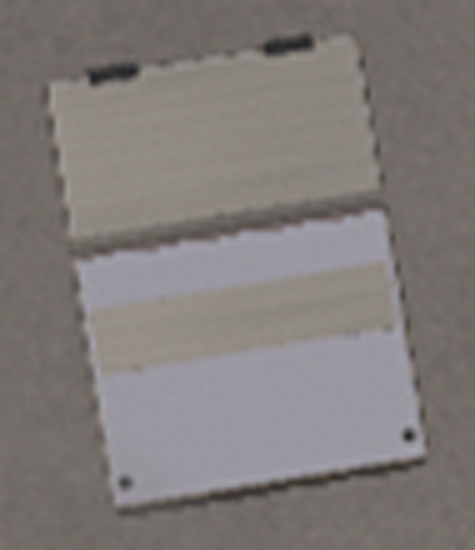

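View pics/stripc.png

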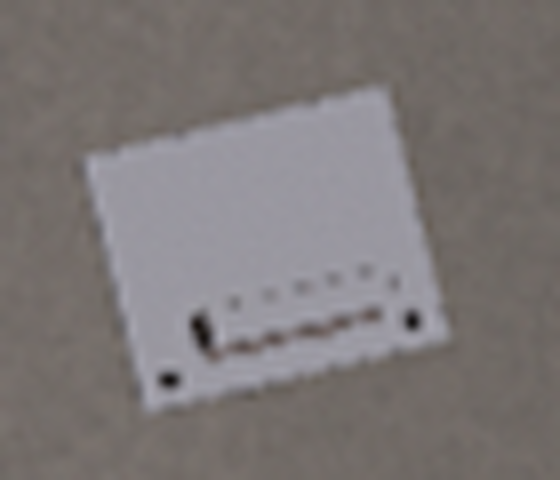

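View pics/stonec.png

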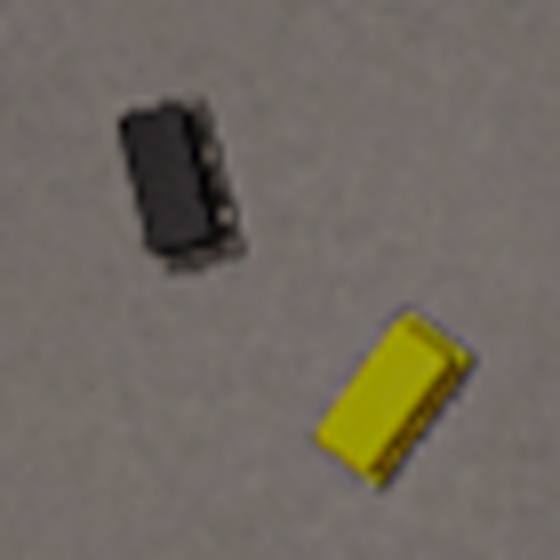

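```bash
cat > m0.py <<'E'
from h import *
c=bot.calibration("top")
def H(u,v,x0,y0,s,z): return hit(c,(x0+(u+.5)/s-.5,y0+(v+.5)/s-.5),z)[:2]
def fit(model,pts):
    m=np.array(model,float);p=np.array(pts); mc=m.mean(0);pc=p.mean(0)
    a=m-mc;b=p-pc; th=np.arctan2((a[:,0]*b[:,1]-a[:,1]*b[:,0]).sum(),(a*b).sum())
    Rr=np.array([[np.cos(th),-np.sin(th)],[np.sin(th),np.cos(th)]]); t=pc-Rr@mc
    print(np.round((p-(m@Rr.T+t))*1e3,1).tolist()); return t,np.degrees(th)
D=lambda u,v,z:H(u,v,195,105,5,z)
print("deck",fit([(-.13,.095),(-.13,-.095),(-.05,.095),(-.01,.095),(-.05,-.095),(-.01,-.095),(.125,.093),(.125,-.093)],
 [D(118,503,.04),D(425,457,.04),D(101,373,.04),D(91,310,.04),D(396,330,.04),D(386,263,.04),D(50,88,.053),D(357,36,.053)]))
S=lambda u,v,z:H(u,v,300,165,8,z)
print("strip",fit([(.075,.06),(.075,-.06),(-.025,-.06),(-.025,.06)],[S(88,157,.004),S(385,88,.004),S(448,343,.004),S(150,410,.004)]))
T=lambda u,v,z:H(u,v,130,160,8,z)
print("stone",fit([(.027,.013),(.027,-.013),(-.027,-.013),(-.027,.013)],[T(120,115,.04),T(185,102,.04),T(213,243,.04),T(150,256,.04)]))
# wrist cam in tool frame
o=bot.get_obs();p,M=pose(bot.calibration("wrist")); Rt=R.from_euler("xyz",o["tcp_rot"],degrees=True).as_matrix()
print("camtool",Rt.T@(p-o["ee_pos"]),(R.from_matrix(Rt.T@M)).as_euler("xyz",degrees=True)); print(o["time"])
E
python3 m0.py
```

```text
[[3.9, -3.5], [1.1, 2.6], [1.9, -5.7], [-0.0, -5.9], [-2.1, 6.8], [-1.5, 6.3], [-2.8, -1.1], [-0.3, 0.4]]
deck (array([0.56860017, 0.00207481]), np.float64(8.102044712777136))
[[-0.2, -1.4], [-0.5, 1.6], [-0.4, 1.4], [1.1, -1.6]]
strip (array([ 0.42990469, -0.27853215]), np.float64(11.936972259443172))
[[0.1, -0.8], [-0.6, 0.8], [-0.1, 1.2], [0.6, -1.2]]
stone (array([0.50271267, 0.27337087]), np.float64(11.233506029885376))
camtool [ 0.00069734 -0.07570857 -0.14263505] [ 1.63059194e+02 -3.04697268e-02 -3.10596797e-02]
0.15
```

The crop confirms it: a black holder on a grey stone, about (0.503, 0.273) with yaw 11°. The yellow one is separate. The next script is a row planner. It only prints rows, which I then type.

```bash
cat > plan.py <<'E'
import sys
from h import *
# usage: plan.py x y z yaw [step_mm] [deg] : tool pointing down
x,y,z,yaw=map(float,sys.argv[1:5]); st=float(sys.argv[5])/1e3 if len(sys.argv)>5 else .045; dg=float(sys.argv[6]) if len(sys.argv)>6 else 8.3
o=bot.get_obs(); p=o["ee_pos"].copy(); Q=R.from_euler("xyz",o["tcp_rot"],degrees=True); T=R.from_euler("xyz",[180,0,yaw],degrees=True)
g=np.array([x,y,z]); print("t",o["time"],"p",p.round(4),"rpy",o["tcp_rot"].round(2),"F",o["wrist_force"].round(1),"open",round(o["opening"],4))
for k in range(40):
    d=g-p; n=np.linalg.norm(d); w=(Q.inv()*T).as_rotvec(); a=np.degrees(np.linalg.norm(w))
    if n<3e-4 and a<.1: break
    N=max(n/st,a/dg,1); d=d/N; w=w/N
    l=Q.inv().apply(d)
    print("["+",".join(f"{v:.3f}" for v in np.r_[l/.25,w/np.pi])+",J],", end="\n" if k%12==11 else "")
    p=p+d; Q=Q*R.from_rotvec(w)
print("\nend",p.round(4))
E
python3 plan.py 0.50 0.27 0.20 101
```

```text
t 0.15 p [ 0.2316 -0.4987  0.2307] rpy [ 1.800e+02  6.000e-02 -6.509e+01] F [ 0.4 -0.1 -0.2] open 0.0848
[-0.117,-0.113,0.006,-0.000,0.000,-0.046,J],[-0.099,-0.129,0.006,-0.000,0.000,-0.046,J],[-0.079,-0.142,0.006,-0.000,0.000,-0.046,J],[-0.058,-0.152,0.006,-0.000,0.000,-0.046,J],[-0.036,-0.159,0.006,-0.000,0.000,-0.046,J],[-0.012,-0.162,0.006,-0.000,0.000,-0.046,J],[0.011,-0.162,0.006,-0.000,0.000,-0.046,J],[0.035,-0.159,0.006,-0.000,0.000,-0.046,J],[0.057,-0.152,0.006,-0.000,0.000,-0.046,J],[0.079,-0.143,0.006,-0.000,0.000,-0.046,J],[0.098,-0.130,0.006,-0.000,0.000,-0.046,J],[0.116,-0.114,0.006,-0.000,0.000,-0.046,J],
[0.131,-0.096,0.006,-0.000,0.000,-0.046,J],[0.144,-0.076,0.006,-0.000,0.000,-0.046,J],[0.153,-0.055,0.006,-0.000,0.000,-0.046,J],[0.160,-0.032,0.006,-0.000,0.000,-0.046,J],[0.163,-0.009,0.006,-0.000,0.000,-0.046,J],[0.162,0.015,0.006,-0.000,0.000,-0.046,J],[0.158,0.038,0.006,-0.000,0.000,-0.046,J],[0.151,0.061,0.006,-0.000,0.000,-0.046,J],[0.002,0.001,0.000,-0.000,0.000,-0.001,J],
end [0.5  0.27 0.2 ]
```

```bash
python3 -m pendant '[[-0.117,-0.113,0.006,0,0,-0.046,0],[-0.099,-0.129,0.006,0,0,-0.046,0],[-0.079,-0.142,0.006,0,0,-0.046,0],[-0.058,-0.152,0.006,0,0,-0.046,0],[-0.036,-0.159,0.006,0,0,-0.046,0],[-0.012,-0.162,0.006,0,0,-0.046,0],[0.011,-0.162,0.006,0,0,-0.046,0],[0.035,-0.159,0.006,0,0,-0.046,0],[0.057,-0.152,0.006,0,0,-0.046,0],[0.079,-0.143,0.006,0,0,-0.046,0],[0.098,-0.13,0.006,0,0,-0.046,0],[0.116,-0.114,0.006,0,0,-0.046,0]]' 40; python3 plan.py 0.50 0.27 0.20 101
```

```text
time: 1.35
ee_pos: [0.3828, -0.0203, 0.2092]
tcp_rot: [-179.8, -0.1, 37.5]
wrist_force: [0.8, -1.2, 0.5]
opening: 0.0851
t 1.35 p [ 0.3828 -0.0203  0.2092] rpy [-1.7976e+02 -9.0000e-02  3.7540e+01] F [ 0.8 -1.2  0.5] open 0.0851
[0.141,-0.083,0.005,-0.000,-0.000,-0.046,J],[0.152,-0.062,0.005,-0.000,-0.000,-0.046,J],[0.159,-0.039,0.005,-0.000,-0.000,-0.046,J],[0.163,-0.016,0.005,-0.000,-0.000,-0.046,J],[0.164,0.008,0.005,-0.000,-0.000,-0.046,J],[0.161,0.031,0.005,-0.000,-0.000,-0.046,J],[0.155,0.054,0.005,-0.000,-0.000,-0.046,J],[0.094,0.049,0.003,-0.000,-0.000,-0.030,J],
end [0.5  0.27 0.2 ]
```

```bash
python3 -m pendant '[[0.141,-0.083,0.005,0,0,-0.046,0],[0.152,-0.062,0.005,0,0,-0.046,0],[0.159,-0.039,0.005,0,0,-0.046,0],[0.163,-0.016,0.005,0,0,-0.046,0],[0.164,0.008,0.005,0,0,-0.046,0],[0.161,0.031,0.005,0,0,-0.046,0],[0.155,0.054,0.005,0,0,-0.046,0],[0.094,0.049,0.003,0,0,-0.03,0],[0,0,0,0,0,0,0]]'; python3 - <<'E'
from h import *
o=bot.get_obs(); c=bot.calibration("wrist"); im=bot.camera("wrist"); cv2.imwrite("pics/w1.png",im[:,:,::-1])
np.save("w1.npy",c,allow_pickle=True); print(o["ee_pos"],o["tcp_rot"])
for P in [(.503,.273,.04),(.568,.002,.04)]: print(proj(c,P,True))
im=bot.camera("top"); cv2.imwrite("pics/t1.png",im[:,:,::-1])
E
```

```text
time: 2.25
ee_pos: [0.4963, 0.2908, 0.1974]
tcp_rot: [-179.9, -0.2, 103.9]
wrist_force: [0.3, -1.5, -0.0]
opening: 0.0852
[0.49628868 0.29081657 0.19743623] [-179.90630037   -0.2066154   103.85007648]
[236.17592328 178.06088465]
[ 25.92332515 179.94238816]
```

View pics/w1.png

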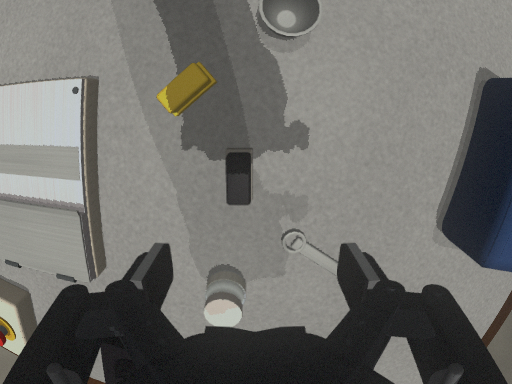

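The wrist view shows the dark stone at (238,178), the yellow decoy at (187,88), the jar at (225,297) and the deck at left. The projected estimate (236,178) matches.

```bash
python3 - <<'E'
from h import *
im=cv2.imread("pics/w1.png")[:,:,::-1]
crop(im,205,135,70,85,7,"w1s"); 
E
```

```text
(no output)
```

View pics/w1s.png

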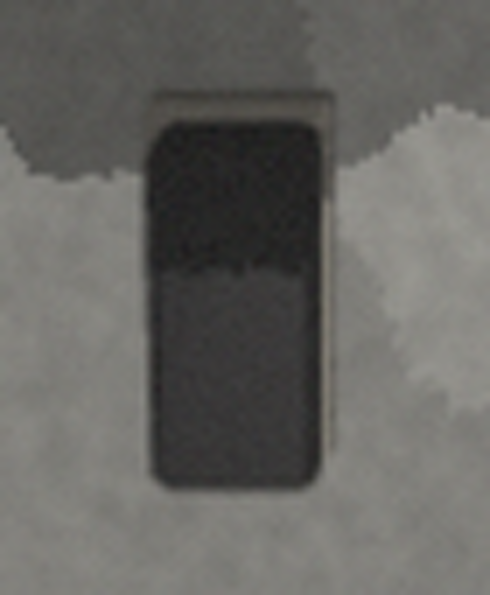

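```bash
cat > ov.py <<'E'
from h import *
def overlay(im,c,polys,x0,y0,w,h,s,name,fish=True):
    o=cv2.resize(im[y0:y0+h,x0:x0+w],None,fx=s,fy=s,interpolation=cv2.INTER_CUBIC).copy()
    for P,col in polys:
        q=np.array([proj(c,p,fish) for p in P]); q=(q-[x0,y0]+.5)*s-.5
        cv2.polylines(o,[np.round(q*16).astype(np.int32)],True,col,1,cv2.LINE_AA,4)
    cv2.imwrite(f"pics/{name}.png",o[:,:,::-1])
def rect(x,y,yaw,xa,xb,ya,yb,z):
    a=np.radians(yaw);Rr=np.array([[np.cos(a),-np.sin(a)],[np.sin(a),np.cos(a)]])
    return [np.r_[Rr@np.array(v)+[x,y],z] for v in [(xa,ya),(xb,ya),(xb,yb),(xa,yb)]]
E
python3 - <<'E'
from ov import *
im=cv2.imread("pics/w1.png")[:,:,::-1].copy(); c=np.load("w1.npy",allow_pickle=True).item()
S=(.503,.273,12.5)
overlay(im,c,[(rect(*S,-.027,.027,-.013,.013,.04),(0,255,0)),(rect(*S,-.03,.03,-.015,.015,.0),(255,0,0)),(rect(*S,-.03,.03,-.015,.015,.014),(255,255,0))],205,135,70,85,7,"w1so")
D=(.5686,.0021,8.1)
overlay(im,c,[(rect(*D,-.13,.13,-.095,.095,.04),(255,0,0)),(rect(*D,-.05,-.01,-.09,.09,.04),(0,255,0)),(rect(*D,.03,.125,-.093,.093,.053),(0,0,255))],0,60,130,250,3,"w1do")
E
```

```text
(no output)
```

View pics/w1so.png

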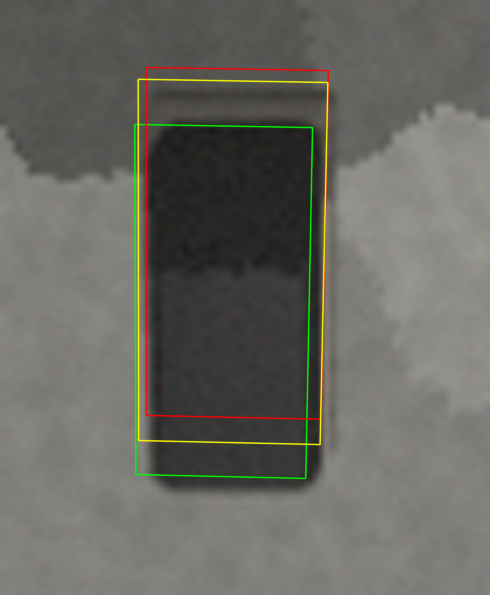

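View pics/w1do.png

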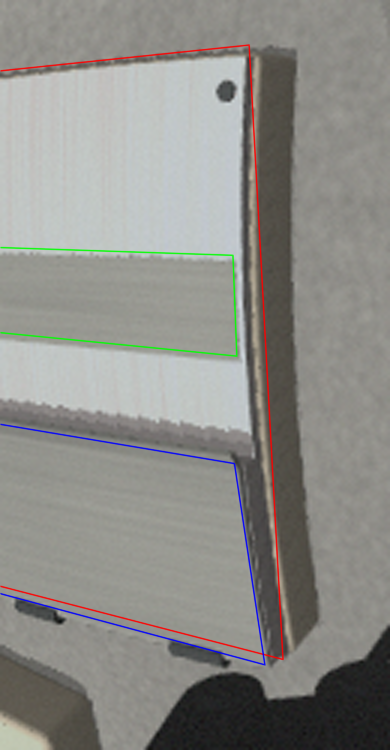

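```bash
python3 plan.py 0.505 0.2745 0.06 103.6; python3 plan.py 0.505 0.2745 0.012 103.6 30
```

```text
t 2.35 p [0.4957 0.2884 0.1981] rpy [-1.7990e+02 -1.7000e-01  1.0352e+02] F [-0.4 -0.8  0.6] open 0.0856
[-0.021,0.008,0.179,-0.000,-0.000,-0.000,J],[-0.021,0.008,0.179,-0.000,-0.000,-0.000,J],[-0.021,0.008,0.179,-0.000,-0.000,-0.000,J],[-0.002,0.001,0.016,-0.000,-0.000,-0.000,J],
end [0.505  0.2745 0.06  ]
t 2.35 p [0.4957 0.2884 0.1981] rpy [-1.7990e+02 -1.7000e-01  1.0352e+02] F [-0.4 -0.8  0.6] open 0.0856
[-0.010,0.004,0.119,-0.000,-0.000,-0.000,J],[-0.010,0.004,0.119,-0.000,-0.000,-0.000,J],[-0.010,0.004,0.119,-0.000,-0.000,-0.000,J],[-0.010,0.004,0.119,-0.000,-0.000,-0.000,J],[-0.010,0.004,0.120,-0.000,-0.000,-0.000,J],[-0.010,0.004,0.120,-0.000,-0.000,-0.000,J],[-0.002,0.001,0.027,-0.000,-0.000,-0.000,J],
end [0.505  0.2745 0.012 ]
```

```bash
python3 -m pendant '[[-0.021,0.008,0.14,0,0,0,0],[-0.021,0.008,0.14,0,0,0,0],[-0.018,0.008,0.14,0,0,0,0],[0,0,0.1,0,0,0,0],[0,0,0,0,0,0,0]]'; python3 plan.py 0.505 0.2745 0.012 103.6 20
```

```text
time: 2.85
ee_pos: [0.5047, 0.2696, 0.067]
tcp_rot: [179.9, -0.2, 102.8]
wrist_force: [0.2, -0.5, 0.0]
opening: 0.0858
t 2.85 p [0.5047 0.2696 0.067 ] rpy [179.87  -0.19 102.77] F [ 0.2 -0.5  0. ] open 0.0858
[0.007,0.002,0.080,0.000,-0.000,-0.002,J],[0.007,0.002,0.080,0.000,-0.000,-0.002,J],[0.005,0.002,0.061,0.000,-0.000,-0.001,J],
end [0.505  0.2745 0.012 ]
```

```bash
python3 -m pendant '[[0.007,0.002,0.06,0,0,-0.002,0],[0.007,0.002,0.06,0,0,-0.002,0],[0.005,0.002,0.06,0,0,0,0],[0,0,0.03,0,0,0,0],[0,0,0,0,0,0,0]]'; python3 plan.py 0.505 0.2745 0.012 103.6 20
```

```text
time: 3.35
ee_pos: [0.5068, 0.2744, 0.0149]
tcp_rot: [179.6, -0.3, 103.3]
wrist_force: [0.0, -0.7, 0.8]
opening: 0.0854
t 3.35 p [0.5068 0.2744 0.0149] rpy [179.58  -0.25 103.33] F [ 0.  -0.7  0.8] open 0.0854
[0.002,-0.007,0.011,0.002,-0.001,-0.001,J],
end [0.505  0.2745 0.012 ]
```

Now close.

```bash
python3 -m pendant '[[0.002,-0.007,0.011,0.002,-0.001,-0.001,0],[0,0,0,0,0,0,0.5],[0,0,0,0,0,0,0.8],[0,0,0,0,0,0,0.8],[0,0,0,0,0,0,1],[0,0,0,0,0,0,1],[0,0,0,0,0,0,1]]' 50; python3 - <<'E'
from h import *
o=bot.get_obs(); c=bot.calibration("wrist"); im=bot.camera("wrist"); cv2.imwrite("pics/w2.png",im[:,:,::-1]); print(o)
E
```

```text
time: 4.05
ee_pos: [0.5059, 0.2755, 0.0142]
tcp_rot: [179.8, -0.1, 103.6]
wrist_force: [0.2, 0.8, -2.1]
opening: 0.0252
{'time': 4.05, 'q': array([ 2.85463896e+01,  9.72529205e+00, -8.79743897e+00,  7.12472447e+01,
        4.80780475e-02,  1.49944762e+01]), 'qd': array([-0.0112207 , -0.13087563,  0.1407507 ,  0.07651017,  0.08634629,
       -0.00888663]), 'joint_efforts': array([ 3.08992749e-02, -5.73509252e+01,  4.65341485e+01, -6.56155148e-02,
        1.13912823e-02, -2.64376768e-04]), 'ee_pos': array([0.50593364, 0.27550242, 0.01418341]), 'tcp_rot': array([ 1.79790247e+02, -1.05953796e-01,  1.03552204e+02]), 'wrist_force': array([ 0.18243162,  0.84618554, -2.10437437]), 'torque': array([-0.01435082,  0.00896502,  0.04328689]), 'opening': 0.02523948054807653}
```

View pics/w2.png

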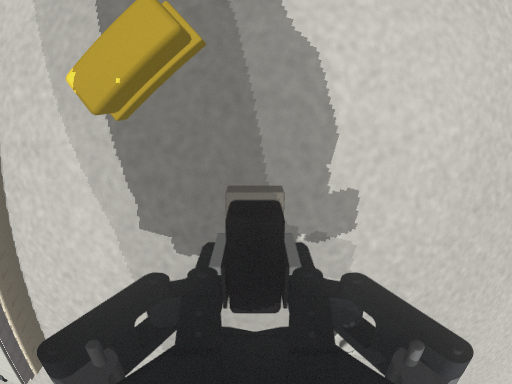

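```bash
python3 -m pendant '[[0,0,-0.12,0,0,0,1],[0,0,-0.16,0,0,0,1],[0,0,-0.1,0,0,0,1]]'; python3 plan.py 0.5304 0.0573 0.09 8.1 35 8.2
```

```text
time: 4.4
ee_pos: [0.5029, 0.2736, 0.1064]
tcp_rot: [-179.7, 0.1, 103.5]
wrist_force: [0.6, -0.3, -1.5]
opening: 0.0251
t 4.4 p [0.5029 0.2736 0.1064] rpy [-1.7966e+02  5.0000e-02  1.0354e+02] F [ 0.6 -0.3 -1.5] open 0.0251
[-0.074,-0.008,0.006,-0.000,0.000,0.046,J],[-0.075,0.003,0.006,-0.000,0.000,0.046,J],[-0.074,0.013,0.006,-0.000,0.000,0.046,J],[-0.071,0.024,0.006,-0.000,0.000,0.046,J],[-0.067,0.033,0.006,-0.000,0.000,0.046,J],[-0.062,0.043,0.006,-0.000,0.000,0.046,J],[-0.055,0.051,0.006,-0.000,0.000,0.046,J],[-0.047,0.058,0.006,-0.000,0.000,0.046,J],[-0.038,0.064,0.006,-0.000,0.000,0.046,J],[-0.029,0.069,0.006,-0.000,0.000,0.046,J],[-0.018,0.073,0.006,-0.000,0.000,0.046,J],[-0.005,0.048,0.004,-0.000,0.000,0.029,J],

end [0.5304 0.0573 0.09  ]
```

Held (−1.5 N is the stone's weight).

```bash
python3 -m pendant '[[-0.074,-0.008,0.006,0,0,0.046,1],[-0.075,0.003,0.006,0,0,0.046,1],[-0.074,0.013,0.006,0,0,0.046,1],[-0.071,0.024,0.006,0,0,0.046,1],[-0.067,0.033,0.006,0,0,0.046,1],[-0.062,0.043,0.006,0,0,0.046,1],[-0.055,0.051,0.006,0,0,0.046,1],[-0.047,0.058,0.006,0,0,0.046,1],[-0.038,0.064,0.006,0,0,0.046,1],[-0.029,0.069,0.006,0,0,0.046,1],[-0.018,0.073,0.006,0,0,0.046,1],[-0.005,0.048,0.004,0,0,0.029,1]]'; python3 plan.py 0.5304 0.0573 0.07 8.1 20 8.2
```

```text
time: 5.6
ee_pos: [0.5246, 0.05, 0.0913]
tcp_rot: [-180.0, 0.1, 3.8]
wrist_force: [0.3, 1.0, -2.7]
opening: 0.025
t 5.6 p [0.5246 0.05   0.0913] rpy [-1.80e+02  1.00e-01  3.77e+00] F [ 0.3  1.  -2.7] open 0.025
[0.022,-0.024,0.073,-0.000,0.000,-0.021,J],[0.004,-0.004,0.012,-0.000,0.000,-0.003,J],
end [0.5304 0.0573 0.07  ]
```

```bash
python3 -m pendant '[[0.013,-0.014,0.03,0,0,-0.012,1],[0.013,-0.014,0.03,0,0,-0.012,1],[0,0,0,0,0,0,1]]'; python3 plan.py 0.5304 0.0573 0.058 8.1 20 8.2; python3 - <<'E'
from ov import *
c=bot.calibration("wrist"); im=bot.camera("wrist"); cv2.imwrite("pics/w3.png",im[:,:,::-1])
D=(.5686,.0021,8.1)
overlay(im,c,[(rect(*D,-.13,.13,-.095,.095,.04),(255,0,0)),(rect(*D,-.05,-.01,-.09,.09,.04),(0,255,0)),(rect(*D,.03,.125,-.093,.093,.053),(0,0,255))],0,0,512,384,1.5,"w3o")
E
```

```text
time: 5.9
ee_pos: [0.5306, 0.0567, 0.0747]
tcp_rot: [-180.0, 0.1, 8.3]
wrist_force: [-0.1, 0.6, -0.7]
opening: 0.0251
t 5.9 p [0.5306 0.0567 0.0747] rpy [-1.7999e+02  1.5000e-01  8.3500e+00] F [-0.1  0.6 -0.7] open 0.0251
[-0.000,-0.003,0.067,-0.000,0.001,0.001,J],
end [0.5304 0.0573 0.058 ]
```

View pics/w3o.png

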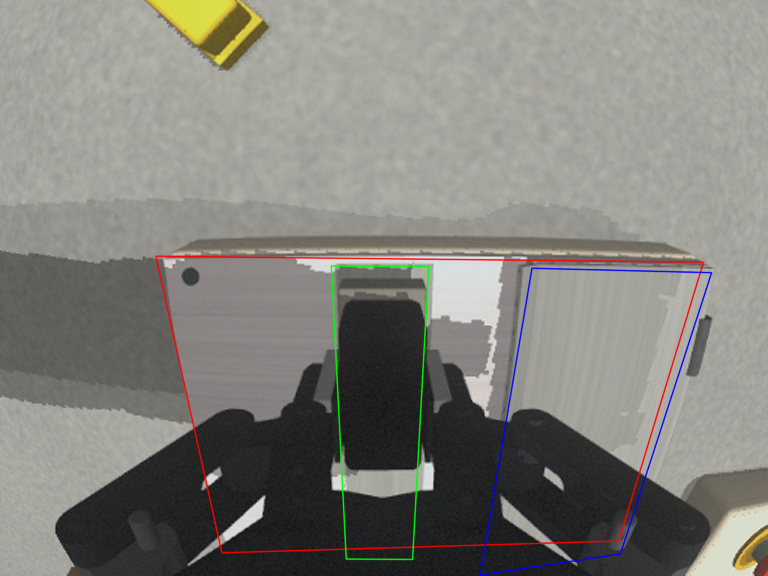

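```bash
python3 -m pendant '[[0.005,-0.003,0.035,0,0,0.001,1],[0,0,0.025,0,0,0.0,1],[0,0,0,0,0,0,1]]'; python3 plan.py 0.5317 0.0573 0.0550 8.1 20 8.2
```

```text
time: 6.25
ee_pos: [0.5316, 0.0586, 0.059]
tcp_rot: [-180.0, 0.1, 8.2]
wrist_force: [0.6, -0.1, -1.4]
opening: 0.0251
t 6.25 p [0.5316 0.0586 0.059 ] rpy [-1.7999e+02  1.4000e-01  8.2300e+00] F [ 0.6 -0.1 -1.4] open 0.0251
[-0.000,0.005,0.016,-0.000,0.001,0.001,J],
end [0.5317 0.0573 0.055 ]
```

```bash
python3 -m pendant '[[0,0,0.004,0,0,0,1],[0,0,0,0,0,0,1]]'; python3 plan.py 0.5317 0.0573 0.0550 8.1 20 8.2
```

```text
time: 6.45
ee_pos: [0.5314, 0.0588, 0.0578]
tcp_rot: [-180.0, 0.2, 8.3]
wrist_force: [-0.6, 0.7, -0.6]
opening: 0.0255
t 6.45 p [0.5314 0.0588 0.0578] rpy [-1.7999e+02  1.6000e-01  8.2600e+00] F [-0.6  0.7 -0.6] open 0.0255
[0.000,0.006,0.011,-0.000,0.001,0.001,J],
end [0.5317 0.0573 0.055 ]
```

```bash
python3 -m pendant '[[0,0,0.008,0,-0.001,0.0,1],[0,0,0.004,0,0,0,1],[0,0,0.002,0,0,0,1]]'; python3 -m pendant '[[0,0.0,0.002,0,0,0,1]]'; python3 -m pendant '[[0,0,0.002,0,0,0,1]]';
```

```text
time: 6.75
ee_pos: [0.5317, 0.0587, 0.0547]
tcp_rot: [-180.0, 0.3, 8.2]
wrist_force: [0.5, -0.0, -1.1]
opening: 0.0254
time: 6.85
ee_pos: [0.5318, 0.0587, 0.0542]
tcp_rot: [-180.0, 0.3, 8.2]
wrist_force: [0.2, 0.9, -1.8]
opening: 0.025
time: 6.95
ee_pos: [0.5318, 0.0587, 0.054]
tcp_rot: [-180.0, 0.3, 8.2]
wrist_force: [-2.8, 0.3, 4.6]
opening: 0.0253
```

```bash
python3 -m pendant '[[0,0.0,0.001,0,0.001,0,1]]'; python3 -m pendant '[[0,0,0.001,0,0.001,0,1]]';python3 plan.py 0.5487 -0.0625 0.0537 8.1 6
```

```text
time: 7.05
ee_pos: [0.5318, 0.0587, 0.054]
tcp_rot: [-180.0, 0.1, 8.2]
wrist_force: [-1.4, 0.7, 1.7]
opening: 0.0249
time: 7.15
ee_pos: [0.5318, 0.0587, 0.054]
tcp_rot: [-180.0, -0.1, 8.2]
wrist_force: [-2.0, 0.0, 3.1]
opening: 0.0254
t 7.15 p [0.5318 0.0587 0.054 ] rpy [-1.7999e+02 -1.2000e-01  8.2400e+00] F [-2.   0.   3.1] open 0.0254
[-0.000,0.024,0.000,-0.000,-0.000,0.000,J],[-0.000,0.024,0.000,-0.000,-0.000,0.000,J],[-0.000,0.024,0.000,-0.000,-0.000,0.000,J],[-0.000,0.024,0.000,-0.000,-0.000,0.000,J],[-0.000,0.024,0.000,-0.000,-0.000,0.000,J],[-0.000,0.024,0.000,-0.000,-0.000,0.000,J],[-0.000,0.024,0.000,-0.000,-0.000,0.000,J],[-0.000,0.024,0.000,-0.000,-0.000,0.000,J],[-0.000,0.024,0.000,-0.000,-0.000,0.000,J],[-0.000,0.024,0.000,-0.000,-0.000,0.000,J],[-0.000,0.024,0.000,-0.000,-0.000,0.000,J],[-0.000,0.024,0.000,-0.000,-0.000,0.000,J],
[-0.000,0.024,0.000,-0.000,-0.000,0.000,J],[-0.000,0.024,0.000,-0.000,-0.000,0.000,J],[-0.000,0.024,0.000,-0.000,-0.000,0.000,J],[-0.000,0.024,0.000,-0.000,-0.000,0.000,J],[-0.000,0.024,0.000,-0.000,-0.000,0.000,J],[-0.000,0.024,0.000,-0.000,-0.000,0.000,J],[-0.000,0.024,0.000,-0.000,-0.000,0.000,J],[-0.000,0.024,0.000,-0.000,-0.000,0.000,J],[-0.000,0.010,0.000,-0.000,-0.000,0.000,J],
end [ 0.5487 -0.0625  0.0537]
```

```bash
python3 -m pendant '[[0,0.012,0.0015,0,0,0,1],[0,0.016,0.0015,0,0,0,1],[0,0.016,0.0015,0,0,0,1]]'; python3 plan.py 0.5487 -0.0625 0.0537 8.1 6|sed 's/J],.*/J/'
```

```text
time: 7.45
ee_pos: [0.5344, 0.0484, 0.0541]
tcp_rot: [-179.9, -0.3, 8.3]
wrist_force: [0.1, 2.5, 4.1]
opening: 0.0256
t 7.45 p [0.5344 0.0484 0.0541] rpy [-179.89   -0.32    8.32] F [0.1 2.5 4.1] open 0.0256
[-0.000,0.024,0.000,-0.000,-0.000,0.000,J
[-0.000,0.024,0.000,-0.000,-0.000,0.000,J
end [ 0.5487 -0.0625  0.0537]
```

```bash
python3 -m pendant '[[-0.001,0.018,0.0015,0,-0.001,0.001,1],[-0.001,0.018,0.0015,0,-0.0005,0,1],[-0.001,0.018,0.0015,0,0,0,1]]'; python3 plan.py 0.5487 -0.0625 0.0537 8.1 6|sed 's/J],.*/J/'
```

```text
time: 7.75
ee_pos: [0.5368, 0.0342, 0.0541]
tcp_rot: [-179.8, -0.2, 8.1]
wrist_force: [-0.4, 4.4, 5.4]
opening: 0.0251
t 7.75 p [0.5368 0.0342 0.0541] rpy [-179.82   -0.18    8.13] F [-0.4  4.4  5.4] open 0.0251
[-0.000,0.024,0.000,-0.000,-0.000,0.000,J
[-0.000,0.024,0.000,-0.000,-0.000,0.000,J
end [ 0.5487 -0.0625  0.0537]
```

```bash
python3 -m pendant '[[-0.004,0.018,0.0012,-0.0005,-0.0005,0,1],[-0.004,0.018,0.0012,-0.0005,0,0,1],[-0.004,0.018,0.0012,0,0,0,1]]'; python3 plan.py 0.5487 -0.0625 0.0537 8.1 6|sed 's/J],.*/J/'
```

```text
time: 8.05
ee_pos: [0.5368, 0.0194, 0.054]
tcp_rot: [-180.0, -0.2, 8.1]
wrist_force: [0.6, 4.5, 5.4]
opening: 0.0254
t 8.05 p [0.5368 0.0194 0.054 ] rpy [-179.97   -0.21    8.1 ] F [0.6 4.5 5.4] open 0.0254
[0.000,0.024,0.000,-0.000,-0.000,0.000,J
[0.000,0.024,0.000,-0.000,-0.000,0.000,J
end [ 0.5487 -0.0625  0.0537]
```

```bash
python3 -m pendant '[[-0.002,0.018,0.0012,0,-0.0005,0,1],[-0.002,0.018,0.0012,0,-0.0005,0,1],[-0.002,0.018,0.0012,0,0,0,1],[-0.002,0.018,0.0012,0,0,0,1]]'; python3 plan.py 0.5487 -0.0625 0.0537 8.1 6|grep rpy
```

```text
time: 8.45
ee_pos: [0.5383, 0.0001, 0.054]
tcp_rot: [-179.9, -0.1, 8.1]
wrist_force: [-1.7, 4.4, 6.4]
opening: 0.025
t 8.45 p [5.383e-01 1.000e-04 5.400e-02] rpy [-1.7989e+02 -1.5000e-01  8.0800e+00] F [-1.7  4.4  6.4] open 0.025
```

```bash
python3 -m pendant '[[-0.002,0.018,0.0012,0,-0.0005,0,1],[-0.002,0.018,0.0012,0,0,0,1],[-0.002,0.018,0.0012,0,0,0,1],[-0.002,0.018,0.0012,0,0,0,1]]'; python3 plan.py 0.5487 -0.0625 0.0537 8.1 6|grep rpy
```

```text
time: 8.85
ee_pos: [0.5399, -0.0192, 0.054]
tcp_rot: [-179.8, -0.2, 8.1]
wrist_force: [0.6, 3.9, 6.7]
opening: 0.0251
t 8.85 p [ 0.5399 -0.0192  0.054 ] rpy [-179.81   -0.19    8.06] F [0.6 3.9 6.7] open 0.0251
```

```bash
python3 -m pendant '[[0.005,0.018,0.0008,-0.0005,-0.0005,0,1],[0.004,0.018,0.0008,-0.0005,0,0,1],[0.002,0.018,0.0008,0,0,0,1]]'; python3 plan.py 0.5487 -0.0625 0.0537 8.1 6|grep rpy
```

```text
time: 9.15
ee_pos: [0.5446, -0.0333, 0.054]
tcp_rot: [-180.0, -0.1, 8.0]
wrist_force: [-0.8, 4.6, 5.0]
opening: 0.0251
t 9.15 p [ 0.5446 -0.0333  0.054 ] rpy [-1.7996e+02 -1.0000e-01  8.0400e+00] F [-0.8  4.6  5. ] open 0.0251
```

```bash
python3 -m pendant '[[-0.001,0.018,0.0009,0,0,0,1],[-0.001,0.018,0.0009,0,0,0,1],[0,0.018,0.0009,0,0,0,1]]'; python3 plan.py 0.5487 -0.0625 0.0537 8.1 6|grep rpy
```

```text
time: 9.45
ee_pos: [0.5465, -0.0476, 0.054]
tcp_rot: [-179.9, -0.2, 8.0]
wrist_force: [-0.0, 4.4, 6.1]
opening: 0.0248
t 9.45 p [ 0.5465 -0.0476  0.054 ] rpy [-1.7991e+02 -1.5000e-01  8.0300e+00] F [-0.   4.4  6.1] open 0.0248
```

```bash
python3 -m pendant '[[-0.001,0.018,0.0008,0,0,0,1],[-0.001,0.018,0.0008,0,0,0,1],[0,0.018,0.0008,0,0,0,1],[0,0.007,0.001,0,0,0,1],[0,0,0.001,0,0,0,1]]'; python3 plan.py 0.5487 -0.0625 0.0537 8.1 6|grep rpy
python3 - <<'E'
from ov import *
c=bot.calibration("wrist"); im=bot.camera("wrist"); cv2.imwrite("pics/w4.png",im[:,:,::-1])
D=(.5696,.0021,8.1)
overlay(im,c,[(rect(*D,-.13,.13,-.095,.095,.04),(255,0,0)),(rect(*D,-.05,-.01,-.09,.09,.04),(0,255,0)),(rect(*D,.03,.125,-.093,.093,.053),(0,0,255))],0,0,512,384,1.5,"w4o")
E
```

```text
time: 9.95
ee_pos: [0.5488, -0.0648, 0.0541]
tcp_rot: [-179.8, -0.2, 8.0]
wrist_force: [-0.4, 3.8, 5.7]
opening: 0.0252
t 9.95 p [ 0.5488 -0.0648  0.0541] rpy [-179.84   -0.23    7.97] F [-0.4  3.8  5.7] open 0.0252
```

View pics/w4o.png

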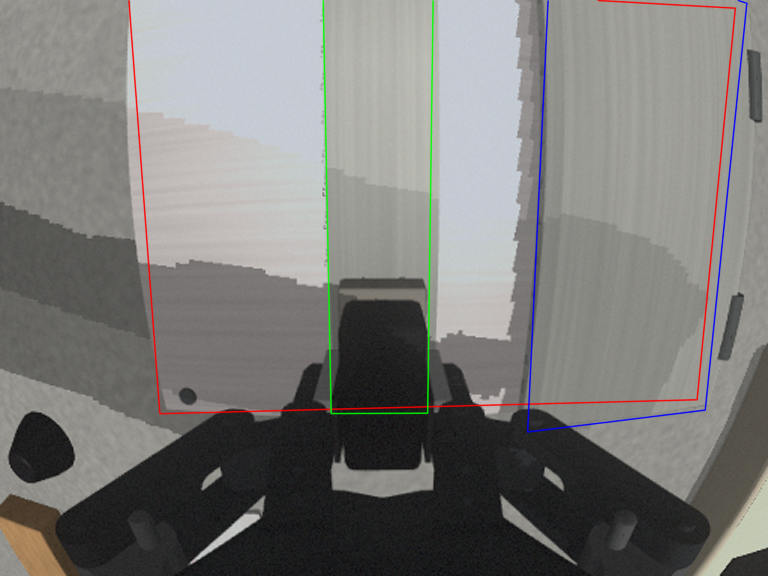

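```bash
python3 -m pendant '[[0,0,-0.06,0,0,0,1],[0,0,-0.14,0,0,0,1],[0,0,-0.05,0,0,0,1]]'; python3 plan.py 0.50 0.26 0.10 8 45
```

```text
time: 10.3
ee_pos: [0.5462, -0.0665, 0.116]
tcp_rot: [-179.9, 0.2, 7.9]
wrist_force: [0.5, 0.8, -0.4]
opening: 0.0253
t 10.3 p [ 0.5462 -0.0665  0.116 ] rpy [-179.88    0.21    7.88] F [ 0.5  0.8 -0.4] open 0.0253
[-0.001,-0.180,0.009,-0.000,0.000,-0.000,J],[-0.000,-0.180,0.009,-0.000,0.000,-0.000,J],[-0.000,-0.180,0.009,-0.000,0.000,-0.000,J],[-0.000,-0.180,0.009,-0.000,0.000,-0.000,J],[-0.000,-0.180,0.009,-0.000,0.000,-0.000,J],[-0.000,-0.180,0.009,-0.000,0.000,-0.000,J],[-0.000,-0.180,0.009,-0.000,0.000,-0.000,J],[-0.000,-0.061,0.003,-0.000,0.000,-0.000,J],
end [0.5  0.26 0.1 ]
```

```bash
python3 -m pendant '[[0,-0.14,0.005,0,0,0,1],[0,-0.18,0.008,0,0,0,1],[0,-0.18,0.009,0,0,0,1],[0,-0.18,0.009,0,0,0,1],[0,-0.18,0.009,0,0,0,1],[0,-0.18,0.009,0,0,0,1],[0,-0.16,0.009,0,0,0,1],[0,-0.08,0.009,0,0,0,1],[0,0,0,0,0,0,1]]'; python3 plan.py 0.50 0.26 0.02 8 25
```

```text
time: 11.2
ee_pos: [0.5028, 0.2572, 0.0999]
tcp_rot: [179.7, 0.1, 7.5]
wrist_force: [-0.2, -0.7, -0.4]
opening: 0.0251
t 11.2 p [0.5028 0.2572 0.0999] rpy [1.7971e+02 1.5000e-01 7.4700e+00] F [-0.2 -0.7 -0.4] open 0.0251
[-0.003,-0.004,0.100,0.000,0.000,-0.001,J],[-0.003,-0.004,0.100,0.000,0.000,-0.001,J],[-0.003,-0.004,0.100,0.000,0.000,-0.001,J],[-0.001,-0.001,0.020,0.000,0.000,-0.000,J],
end [0.5  0.26 0.02]
```

```bash
python3 -m pendant '[[0,0,0.07,0.0005,0.0005,0,1],[0,0,0.1,0.0005,0,0,1],[0,0,0.07,0,0,0,1],[0,0,0.035,0,0,0,1],[0,0,0,0,0,0,1]]'; python3 plan.py 0.50 0.26 0.015 8 25
```

```text
time: 11.7
ee_pos: [0.5036, 0.2533, 0.0292]
tcp_rot: [179.7, 0.1, 7.4]
wrist_force: [-0.7, 0.6, -0.8]
opening: 0.0256
t 11.7 p [0.5036 0.2533 0.0292] rpy [1.7971e+02 8.0000e-02 7.4200e+00] F [-0.7  0.6 -0.8] open 0.0256
[-0.011,-0.029,0.056,0.002,0.000,-0.003,J],
end [0.5   0.26  0.015]
```

```bash
python3 -m pendant '[[0,0,0.03,0.001,0,0,1],[0,0,0.016,0.0005,0,0,1],[0,0,0.006,0,0,0,1],[0,0,0.003,0,0,0,1]]'; python3 -m pendant '[[0,0,0.002,0,0,0,1]]';python3 -m pendant '[[0,0,0.002,0,0,0,1]]'
```

```text
time: 12.1
ee_pos: [0.5051, 0.2526, 0.0168]
tcp_rot: [-180.0, -0.1, 7.3]
wrist_force: [0.3, 0.2, -1.2]
opening: 0.0251
time: 12.2
ee_pos: [0.5053, 0.2527, 0.0166]
tcp_rot: [-180.0, -0.1, 7.3]
wrist_force: [0.4, 0.2, -0.7]
opening: 0.0252
time: 12.3
ee_pos: [0.5055, 0.2528, 0.0165]
tcp_rot: [-180.0, -0.1, 7.3]
wrist_force: [0.1, -0.5, -1.3]
opening: 0.0249
```

```bash
python3 -m pendant '[[0,0,0.007,0,0,0,1],[0,0,0.004,0,0,0,1]]'; python3 -m pendant '[[0,0,0.002,0,0,0,1]]'
```

```text
time: 12.5
ee_pos: [0.5057, 0.253, 0.014]
tcp_rot: [-179.9, -0.2, 7.4]
wrist_force: [-1.4, 0.5, 5.9]
opening: 0.0255
time: 12.6
ee_pos: [0.5057, 0.2531, 0.014]
tcp_rot: [-179.9, -0.2, 7.4]
wrist_force: [-2.9, -1.3, 7.1]
opening: 0.0252
```

Contact with the table. Release gently and retreat.

```bash
python3 -m pendant '[[0,0,0,0,0,0,1],[0,0,0,0,0,0,0.6],[0,0,0,0,0,0,0.45],[0,0,0,0,0,0,0.4],[0,0,-0.03,0,0,0,0.4],[0,0,-0.1,0,0,0,0.4],[0,0,-0.16,0,0,0,0.4],[0,0,-0.18,0,0,0,0.4],[0,0,-0.18,0,0,0,0.2],[0,0,-0.08,0,0,0,0]]'; python3 - <<'E'
from ov import *
im=bot.camera("wrist"); cv2.imwrite("pics/w5.png",im[:,:,::-1])
im=bot.camera("scene"); crop(im,230,90,180,135,4,"s5")
E
python3 plan.py 0.43 -0.2785 0.20 12 45
```

```text
time: 13.6
ee_pos: [0.5029, 0.2518, 0.2015]
tcp_rot: [180.0, 0.1, 7.4]
wrist_force: [0.0, 0.4, 0.2]
opening: 0.0781
t 13.7 p [0.5034 0.252  0.2011] rpy [1.7998e+02 6.0000e-02 7.3700e+00] F [-0.4 -0.  -0.6] open 0.0854
[-0.047,0.174,0.000,0.000,0.000,-0.002,J],[-0.049,0.173,0.000,0.000,0.000,-0.002,J],[-0.050,0.173,0.000,0.000,0.000,-0.002,J],[-0.051,0.173,0.000,0.000,0.000,-0.002,J],[-0.052,0.172,0.000,0.000,0.000,-0.002,J],[-0.053,0.172,0.000,0.000,0.000,-0.002,J],[-0.054,0.172,0.000,0.000,0.000,-0.002,J],[-0.056,0.171,0.000,0.000,0.000,-0.002,J],[-0.057,0.171,0.000,0.000,0.000,-0.002,J],[-0.058,0.170,0.000,0.000,0.000,-0.002,J],[-0.059,0.170,0.000,0.000,0.000,-0.002,J],[-0.054,0.153,0.000,0.000,0.000,-0.002,J],

end [ 0.43   -0.2785  0.2   ]
```

View pics/w5.png

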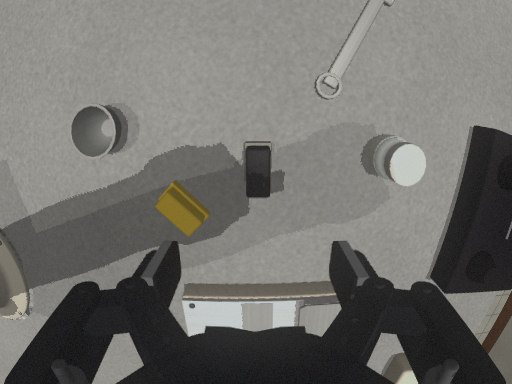

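The stone stands upright and alone at (258,170), clear of the decoy at (182,208) and the jar. Now over to the strip.

```bash
python3 -m pendant '[[-0.04,0.14,0,0,0,-0.002,0],[-0.049,0.173,0,0,0,-0.002,0],[-0.05,0.173,0,0,0,-0.002,0],[-0.051,0.173,0,0,0,-0.002,0],[-0.052,0.172,0,0,0,-0.002,0],[-0.053,0.172,0,0,0,-0.002,0],[-0.054,0.172,0,0,0,-0.002,0],[-0.056,0.171,0,0,0,-0.002,0],[-0.057,0.171,0,0,0,-0.002,0],[-0.058,0.17,0,0,0,-0.002,0],[-0.059,0.17,0,0,0,-0.002,0],[-0.054,0.153,0,0,0,-0.002,0]]'; python3 -m pendant '[[0,0,0,0,0,0,0],[0,0,0,0,0,0,0]]'; python3 - <<'E'
from ov import *
c=bot.calibration("wrist"); im=bot.camera("wrist"); cv2.imwrite("pics/w6.png",im[:,:,::-1]); np.save("w6.npy",c,allow_pickle=True)
D=(.4299,-.2785,11.9)
overlay(im,c,[(rect(*D,-.025,.075,-.06,.06,.004),(255,0,0)),(rect(*D,-.007,.007,-.035,.035,.044),(0,255,0))],0,0,512,384,1.5,"w6o")
E
python3 plan.py 0.43 -0.2785 0.20 12 45
```

```text
time: 14.9
ee_pos: [0.4249, -0.2841, 0.1943]
tcp_rot: [-179.9, 0.3, 12.4]
wrist_force: [1.4, 0.5, 0.4]
opening: 0.0855
time: 15.1
ee_pos: [0.4229, -0.2884, 0.1922]
tcp_rot: [-179.8, 0.5, 12.0]
wrist_force: [-0.5, 0.6, -0.1]
opening: 0.0856
t 15.15 p [ 0.423  -0.288   0.1921] rpy [-179.79    0.49   12.07] F [-0.6 -0.1 -0. ] open 0.0855
[0.035,-0.032,-0.032,-0.001,0.003,0.000,J],
end [ 0.43   -0.2785  0.2   ]
```

View pics/w6o.png

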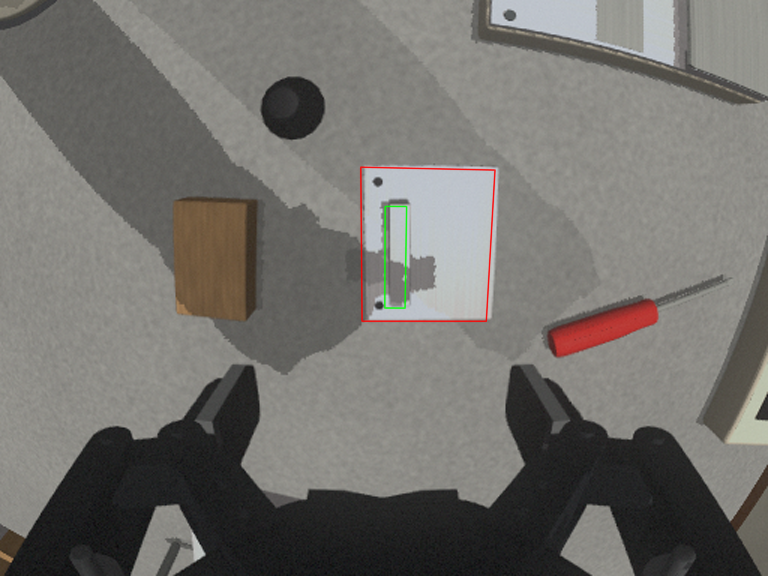

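```bash
python3 - <<'E'
from ov import *
c=np.load("w6.npy",allow_pickle=True).item(); im=cv2.imread("pics/w6.png")[:,:,::-1].copy()
D=(.4312,-.2778,12.4)
overlay(im,c,[(rect(*D,-.025,.075,-.06,.06,.004),(255,0,0)),(rect(*D,-.007,.007,-.035,.035,.044),(0,255,0)),(rect(*D,-.007,.007,-.035,.035,.004),(0,0,255))],230,100,110,120,5,"w6c")
E
```

```text
(no output)
```

View pics/w6c.png

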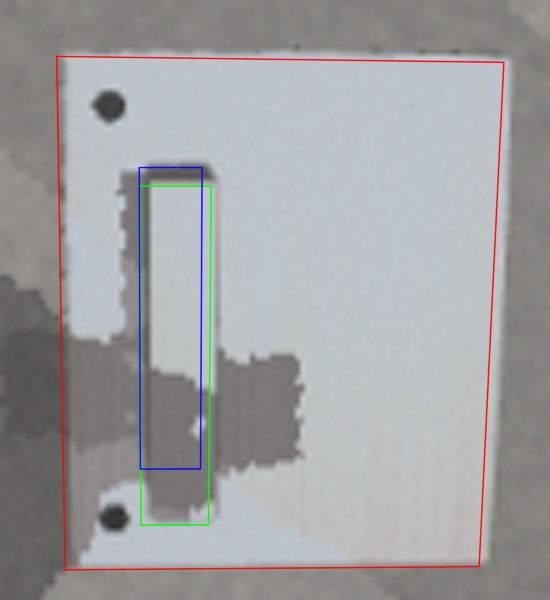

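```bash
python3 plan.py 0.4327 -0.2773 0.07 12.4 45; python3 -m pendant '[[0.02,-0.02,0.1,-0.001,0.002,0,0.1],[0.015,-0.02,0.14,0,0.001,0,0.2],[0.01,-0.01,0.12,0,0,0,0.3],[0,0,0.06,0,0,0,0.3],[0,0,0,0,0,0,0.3]]' 80;python3 plan.py 0.4327 -0.2773 0.012 12.4 25
```

```text
t 15.15 p [ 0.423  -0.288   0.1921] rpy [-179.79    0.49   12.07] F [-0.6 -0.1 -0. ] open 0.0855
[0.019,-0.012,0.179,-0.000,0.001,-0.001,J],[0.018,-0.012,0.179,-0.000,0.001,-0.001,J],[0.013,-0.009,0.131,-0.000,0.001,-0.000,J],
end [ 0.4327 -0.2773  0.07  ]
time: 15.65
ee_pos: [0.4329, -0.2672, 0.0838]
tcp_rot: [180.0, -0.2, 12.5]
wrist_force: [-0.3, -0.4, 0.6]
opening: 0.0598
t 15.65 p [ 0.4329 -0.2672  0.0838] rpy [ 1.7999e+02 -1.6000e-01  1.2460e+01] F [-0.3 -0.4  0.6] open 0.0598
[-0.004,0.014,0.099,0.000,-0.000,0.000,J],[-0.003,0.014,0.099,0.000,-0.000,0.000,J],[-0.003,0.012,0.089,0.000,-0.000,0.000,J],
end [ 0.4327 -0.2773  0.012 ]
```

```bash
python3 -m pendant '[[-0.003,0.014,0.06,0,0,0,0.3],[-0.003,0.014,0.08,0,0,0,0.3],[-0.003,0.012,0.06,0,0,0,0.3],[0,0,0.04,0,0,0,0.3],[0,0,0,0,0,0,0.3]]';python3 plan.py 0.4327 -0.2773 0.011 12.4 25
```

```text
time: 16.15
ee_pos: [0.4355, -0.2766, 0.0233]
tcp_rot: [179.8, -0.4, 12.7]
wrist_force: [-0.8, 1.1, 0.2]
opening: 0.0599
t 16.15 p [ 0.4355 -0.2766  0.0233] rpy [179.81  -0.35  12.71] F [-0.8  1.1  0.2] open 0.0599
[-0.012,0.000,0.049,0.001,-0.002,0.002,J],
end [ 0.4327 -0.2773  0.011 ]
```

```bash
python3 -m pendant '[[-0.008,0,0.03,0.001,-0.002,0.001,0.3],[-0.004,0,0.016,0,0,0,0.3],[0,0,0,0,0,0,0.3]]';python3 plan.py 0.4327 -0.2773 0.011 12.4 25; python3 - <<'E'
from ov import *
im=bot.camera("wrist"); cv2.imwrite("pics/w7.png",im[:,:,::-1])
E
```

```text
time: 16.45
ee_pos: [0.4333, -0.2775, 0.0125]
tcp_rot: [179.9, -0.1, 12.5]
wrist_force: [0.4, -0.1, -0.3]
opening: 0.0597
t 16.45 p [ 0.4333 -0.2775  0.0125] rpy [ 1.7992e+02 -5.0000e-02  1.2540e+01] F [ 0.4 -0.1 -0.3] open 0.0597
[-0.002,-0.001,0.006,0.000,-0.000,0.001,J],
end [ 0.4327 -0.2773  0.011 ]
```

View pics/w7.png

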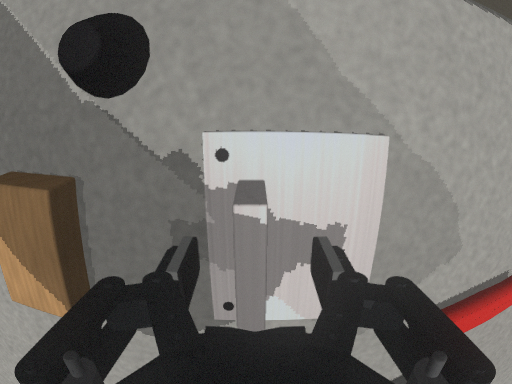

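The rib (235–267) lies between the fingers (185 and 325). Closing.

```bash
python3 -m pendant '[[0,0,0.005,0,0,0,0.5],[0,0,0,0,0,0,0.7],[0,0,0,0,0,0,0.9],[0,0,0,0,0,0,1],[0,0,0,0,0,0,1],[0,0,0,0,0,0,1]]' 90;python3 plan.py 0.4327 -0.2773 0.011 12.4 25; python3 - <<'E'
from ov import *
c=bot.calibration("wrist");im=bot.camera("wrist"); cv2.imwrite("pics/w8.png",im[:,:,::-1])
o=bot.get_obs(); p=o["ee_pos"];print(p)
D=(p[0],p[1],o["tcp_rot"][2])
overlay(im,c,[(rect(*D,-.025,.075,-.06,.06,.004),(255,0,0)),(rect(*D,-.007,.007,-.035,.035,.044),(0,255,0))],0,0,512,384,1.5,"w8o")
E
```

```text
time: 17.1
ee_pos: [0.4339, -0.278, 0.0127]
tcp_rot: [179.8, -0.1, 12.5]
wrist_force: [0.2, -0.1, -0.5]
opening: 0.0129
t 17.1 p [ 0.4339 -0.278   0.0127] rpy [ 1.7983e+02 -1.3000e-01  1.2530e+01] F [ 0.2 -0.1 -0.5] open 0.0129
[-0.004,-0.004,0.007,0.001,-0.001,0.001,J],
end [ 0.4327 -0.2773  0.011 ]
[ 0.43389447 -0.27798299  0.0127012 ]
```

View pics/w8o.png

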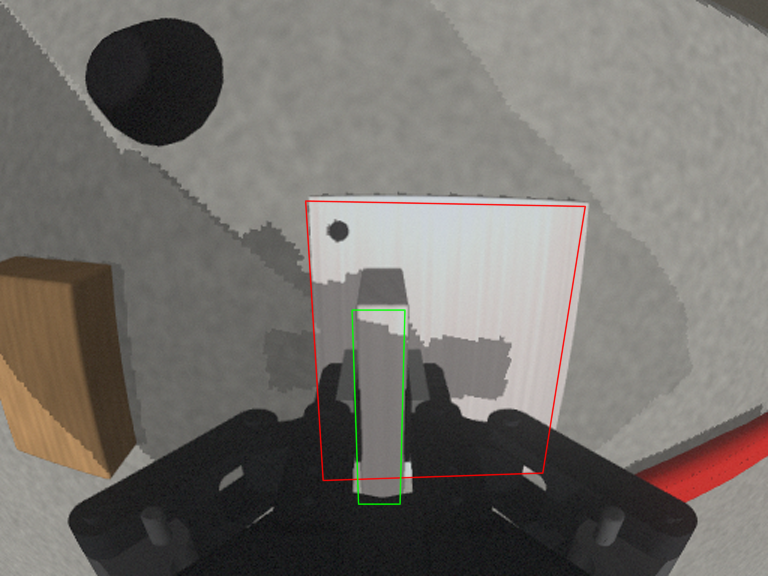

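```bash
python3 -m pendant '[[0,0,-0.03,0,0,0,1],[0,0,-0.1,0,0,0,1],[0,0,-0.16,0,0,0,1],[0,0,-0.1,0,0,0,1]]';python3 plan.py 0.500 -0.0085 0.10 8.1 40
```

```text
time: 17.55
ee_pos: [0.4309, -0.276, 0.1095]
tcp_rot: [-179.8, 0.2, 12.5]
wrist_force: [0.9, -0.3, -0.9]
opening: 0.0128
t 17.55 p [ 0.4309 -0.276   0.1095] rpy [-179.8     0.25   12.53] F [ 0.9 -0.3 -0.9] open 0.0128
[0.073,-0.142,0.006,-0.000,0.000,0.004,J],[0.071,-0.143,0.006,-0.000,0.000,0.004,J],[0.069,-0.144,0.006,-0.000,0.000,0.004,J],[0.068,-0.145,0.006,-0.000,0.000,0.004,J],[0.066,-0.146,0.006,-0.000,0.000,0.004,J],[0.065,-0.146,0.006,-0.000,0.000,0.004,J],[0.057,-0.134,0.005,-0.000,0.000,0.003,J],
end [ 0.5    -0.0085  0.1   ]
```

```bash
python3 -m pendant '[[0.05,-0.1,0,0,0,0.003,1],[0.071,-0.143,0.003,0,0,0.004,1],[0.069,-0.144,0.003,0,0,0.004,1],[0.068,-0.145,0.003,0,0,0.004,1],[0.066,-0.146,0.003,0,0,0.004,1],[0.065,-0.146,0.003,0,0,0.004,1],[0.05,-0.12,0.005,0,0,0.003,1],[0.01,-0.04,0.005,0,0,0,1],[0,0,0,0,0,0,1]]';python3 plan.py 0.500 -0.0085 0.08 8.1 40
```

```text
time: 18.45
ee_pos: [0.5016, -0.006, 0.112]
tcp_rot: [179.9, -0.3, 7.5]
wrist_force: [0.2, -1.5, -1.6]
opening: 0.0128
t 18.45 p [ 0.5016 -0.006   0.112 ] rpy [179.87  -0.26   7.49] F [ 0.2 -1.5 -1.6] open 0.0128
[-0.008,0.009,0.128,0.001,-0.001,-0.003,J],
end [ 0.5    -0.0085  0.08  ]
```

```bash
python3 -m pendant '[[-0.004,0.005,0.06,0.001,-0.001,-0.002,1],[-0.004,0.005,0.06,0,0,-0.001,1],[0,0,0.02,0,0,0,1],[0,0,0,0,0,0,1]]';python3 plan.py 0.500 -0.0085 0.057 8.1 40
python3 - <<'E'
from ov import *
o=bot.get_obs();c=bot.calibration("wrist");im=bot.camera("wrist"); cv2.imwrite("pics/w9.png",im[:,:,::-1])
p=o["ee_pos"]; S=(p[0],p[1],o["tcp_rot"][2]); D=(.5696,.0021,8.1); zu=p[2]-.0127
overlay(im,c,[(rect(*D,-.13,.13,-.095,.095,.04),(255,0,0)),(rect(*D,.03,.125,-.093,.093,.053),(0,0,255)),(rect(*S,-.025,.075,-.06,.06,zu+.004),(255,0,255)),(rect(*S,-.007,.007,-.035,.035,zu+.044),(0,255,0))],0,0,512,384,1.5,"w9o")
im=bot.camera("scene"); crop(im,200,130,180,130,4,"s9")
E
```

```text
time: 18.85
ee_pos: [0.4986, -0.0124, 0.0733]
tcp_rot: [-180.0, 0.0, 7.9]
wrist_force: [0.3, 0.2, -1.9]
opening: 0.0127
t 18.85 p [ 0.4986 -0.0124  0.0733] rpy [-1.7997e+02  5.0000e-02  7.9100e+00] F [ 0.3  0.2 -1.9] open 0.0127
[0.008,-0.015,0.065,-0.000,0.000,-0.001,J],
end [ 0.5    -0.0085  0.057 ]
```

View pics/w9o.png

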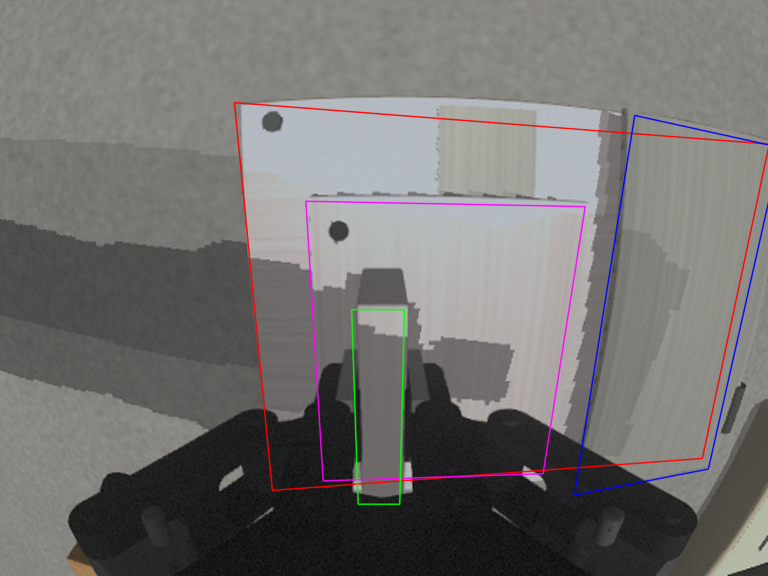

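View pics/s9.png

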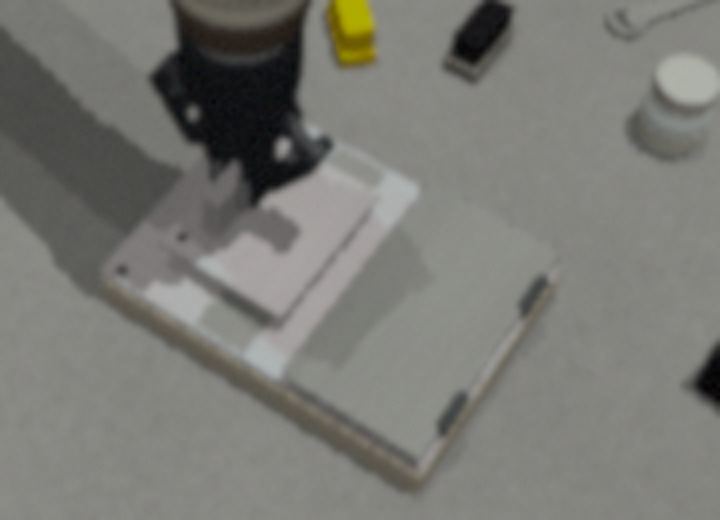

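```bash
python3 -m pendant '[[0.005,-0.009,0.03,0,0,-0.0005,1],[0.003,-0.005,0.025,0,0,-0.0005,1],[0,0,0.008,0,0,0,1],[0,0,0.002,0,0,0,1]]';python3 plan.py 0.500 -0.0092 0.0535 8.1 40
```

```text
time: 19.35
ee_pos: [0.5015, -0.0085, 0.0577]
tcp_rot: [-180.0, -0.1, 8.1]
wrist_force: [-0.2, 0.8, -1.8]
opening: 0.0128
t 19.35 p [ 0.5015 -0.0085  0.0577] rpy [-1.7999e+02 -1.2000e-01  8.0800e+00] F [-0.2  0.8 -1.8] open 0.0128
[-0.006,0.002,0.017,-0.000,-0.001,-0.000,J],
end [ 0.5    -0.0092  0.0535]
```

```bash
python3 -m pendant '[[0,0,0.01,0,-0.0005,0,1],[0,0,0.006,0,0,0,1],[0,0,0.003,0,0,0,1]]'; python3 -m pendant '[[0,0,0.002,0,0,0,1]]';python3 -m pendant '[[0,0,0.002,0,0,0,1]]';python3 plan.py 0.500 -0.0092 0.0535 8.1 40|grep rpy
```

```text
time: 19.65
ee_pos: [0.5016, -0.0083, 0.0528]
tcp_rot: [-180.0, -0.0, 8.1]
wrist_force: [-0.5, 0.3, -1.6]
opening: 0.0125
time: 19.75
ee_pos: [0.5016, -0.0082, 0.0526]
tcp_rot: [-180.0, -0.1, 8.1]
wrist_force: [-3.2, 0.2, 5.4]
opening: 0.0127
time: 19.85
ee_pos: [0.5017, -0.0082, 0.0526]
tcp_rot: [-180.0, -0.1, 8.1]
wrist_force: [-3.5, 0.3, 5.5]
opening: 0.0126
t 19.85 p [ 0.5017 -0.0082  0.0526] rpy [-1.80e+02 -8.00e-02  8.11e+00] F [-3.5  0.3  5.5] open 0.0126
```

```bash
python3 -m pendant '[[0.012,0,0.0012,0,0,0,1],[0.014,0,0.0012,0,0,0,1],[0.012,0,0.0012,0,0,0,1],[0.003,0,0.0012,0,0,0,1]]';python3 plan.py 0.500 -0.0092 0.0535 8.1 40|grep rpy
python3 - <<'E'
from ov import *
o=bot.get_obs();c=bot.calibration("wrist");im=bot.camera("wrist"); cv2.imwrite("pics/w10.png",im[:,:,::-1])
p=o["ee_pos"]; S=(p[0],p[1],o["tcp_rot"][2]); D=(.5696,.0021,8.1); zu=p[2]-.0127
a=np.radians(8.1);d=p[:2]-D[:2];print("deckframe",np.cos(a)*d[0]+np.sin(a)*d[1],-np.sin(a)*d[0]+np.cos(a)*d[1])
overlay(im,c,[(rect(*D,-.13,.13,-.095,.095,.04),(255,0,0)),(rect(*D,.03,.125,-.093,.093,.053),(0,0,255)),(rect(*D,.022,.03,-.093,.093,.058),(0,255,255)),(rect(*S,-.025,.075,-.06,.06,zu+.004),(255,0,255)),(rect(*S,-.007,.007,-.035,.035,zu+.044),(0,255,0))],190,50,260,195,3,"w10o")
E
```

```text
time: 20.25
ee_pos: [0.5127, -0.0071, 0.0527]
tcp_rot: [179.9, -0.1, 8.1]
wrist_force: [-5.1, -0.1, 6.8]
opening: 0.0128
t 20.25 p [ 0.5127 -0.0071  0.0527] rpy [ 1.7994e+02 -1.1000e-01  8.0800e+00] F [-5.1 -0.1  6.8] open 0.0128
deckframe -0.057619285062422775 -0.0010751781302971632
```

View pics/w10o.png

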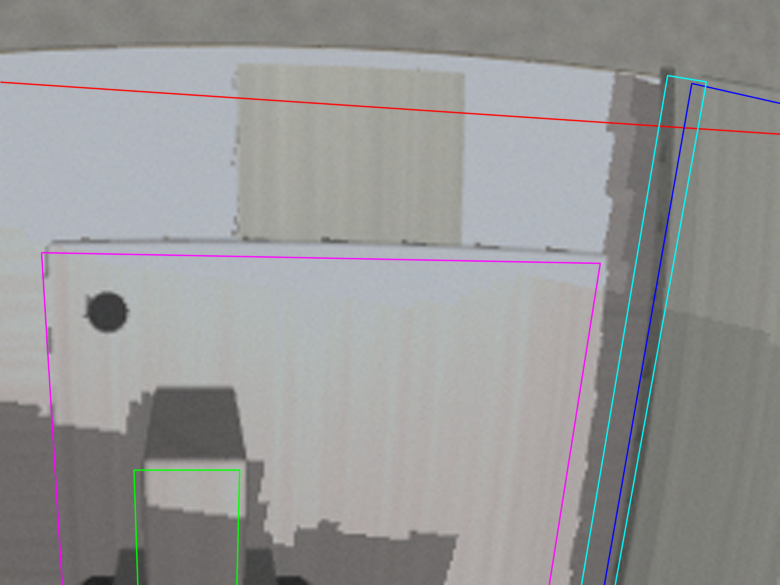

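```bash
python3 -m pendant '[[0.013,-0.001,0.0008,0,0,0,1],[0.014,-0.001,0.0008,0,0,0,1],[0.014,-0.001,0.0008,0,0,0,1],[0.012,-0.001,0.0008,0,0,0,1]]';cat > df.py <<'E'
from h import *
o=bot.get_obs();a=np.radians(8.1);d=o["ee_pos"][:2]-[.5696,.0021]
print("deckframe",(np.cos(a)*d[0]+np.sin(a)*d[1]).round(4),(-np.sin(a)*d[0]+np.cos(a)*d[1]).round(4),o["tcp_rot"].round(2),o["torque"].round(2))
E
python3 df.py
```

```text
time: 20.7
ee_pos: [0.5269, -0.0043, 0.0527]
tcp_rot: [179.9, -0.1, 8.1]
wrist_force: [-4.9, -2.4, 6.3]
opening: 0.0128
deckframe -0.0432 -0.0004 [ 1.7991e+02 -1.0000e-01  8.0700e+00] [-0.24  0.99 -0.05]
```

```bash
python3 - <<'E'
from ov import *
im=bot.camera("wrist"); crop(im,190,50,260,195,3,"w11")
im=bot.camera("scene"); crop(im,200,130,180,130,4,"s11")
E
```

```text
(no output)
```

View pics/w11.png

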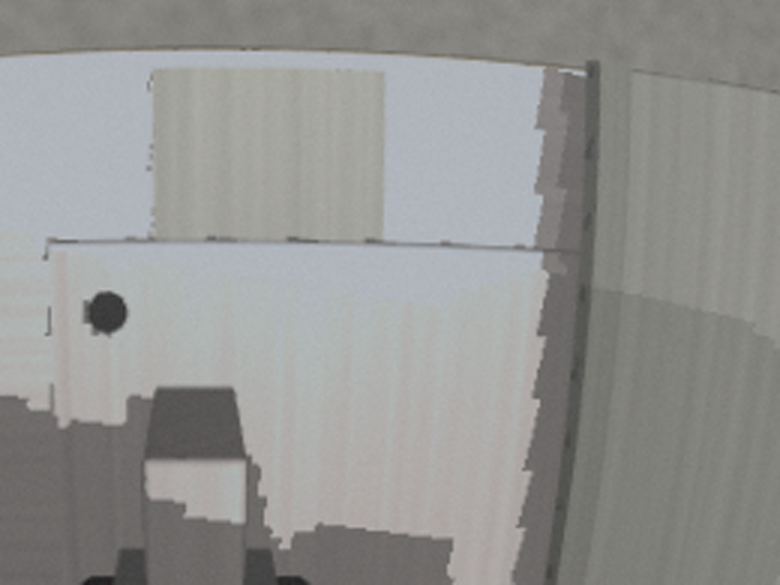

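View pics/s11.png

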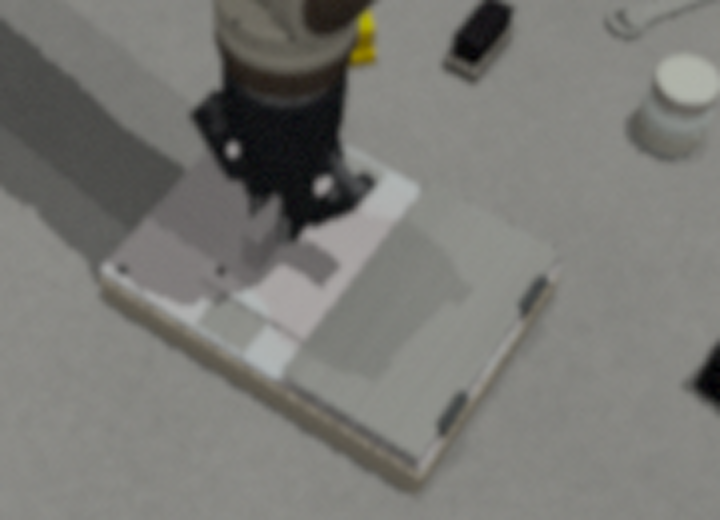

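```bash
python3 - <<'E'
from ov import *
c=bot.calibration("wrist")
a=np.radians(8.1);M=np.array([[np.cos(a),np.sin(a)],[-np.sin(a),np.cos(a)]])
def W(u,v,z): 
    h=hit(c,(190+(u+.5)/3-.5,50+(v+.5)/3-.5),z,True)[:2]; return (M@(h-[.5696,.0021])*1e3).round(1)
for n,u,v,z in [("back-left corner",50,242,.044),("band L",152,225,.04),("band R",384,225,.04),("band L top",152,70,.04),("band R top",384,72,.04),("strip edge mid",370,244,.044),("lip front top",586,250,.058),("lip front top",587,65,.058),("lip frt2",556,500,.058),("lip back",599,240,.058),("lip back",599,70,.058)]: print(n,W(u,v,z))
E
```

```text
back-left corner [-66.1  61.4]
band L [-48.8  63.8]
band R [-8.2 64.3]
band L top [-48.7  90.8]
band R top [-8.7 91.4]
strip edge mid [-11.4  61.2]
lip front top [22.7 63. ]
lip front top [21.6 93.5]
lip frt2 [21.9 19.2]
lip back [25.  64.8]
lip back [23.8 92.9]
```

```bash
python3 -m pendant '[[0.014,0,0.0008,0,0,0,1],[0.014,-0.001,0.0008,0,0,0,1],[0.014,-0.001,0.0008,0,0,0,1]]'; python3 df.py
```

```text
time: 21.1
ee_pos: [0.5382, -0.0023, 0.0527]
tcp_rot: [179.9, -0.1, 8.1]
wrist_force: [-5.1, -1.0, 6.0]
opening: 0.0128
deckframe -0.0317 0.0001 [ 1.7989e+02 -1.1000e-01  8.0700e+00] [-0.23  1.02 -0.01]
```

```bash
python3 -m pendant '[[0.013,0,0.0008,0,0,0,1],[0.006,0,0.001,0,0,0,1]]'; python3 df.py;  python3 -m pendant '[[0,0,0.001,0,0,0,1]]'; python3 df.py
```

```text
time: 21.3
ee_pos: [0.5435, -0.0016, 0.0526]
tcp_rot: [179.9, -0.1, 8.1]
wrist_force: [-5.7, -0.8, 7.4]
opening: 0.0128
deckframe -0.0264 0.0001 [ 1.7989e+02 -8.0000e-02  8.0700e+00] [-0.21  1.18  0.02]
time: 21.4
ee_pos: [0.5438, -0.0015, 0.0527]
tcp_rot: [179.9, -0.1, 8.1]
wrist_force: [-6.6, -0.6, 7.7]
opening: 0.0126
deckframe -0.0261 0.0001 [ 1.7989e+02 -8.0000e-02  8.0700e+00] [-0.24  1.14 -0.02]
```

```bash
python3 -m pendant '[[-0.001,0,0.0018,0,0,0,1]]'; python3 -m pendant '[[-0.001,0,0.0018,0,0,0,1]]'; python3 df.py
```

```text
time: 21.5
ee_pos: [0.5438, -0.0015, 0.0527]
tcp_rot: [179.9, -0.1, 8.1]
wrist_force: [-5.4, -0.5, 9.8]
opening: 0.0125
time: 21.6
ee_pos: [0.5438, -0.0015, 0.0527]
tcp_rot: [179.9, -0.1, 8.1]
wrist_force: [-5.4, 0.1, 8.3]
opening: 0.0128
deckframe -0.0261 0.0001 [ 1.7988e+02 -1.0000e-01  8.0800e+00] [-0.21  1.14  0.04]
```

```bash
python3 -m pendant '[[-0.001,0,0.0022,0,0,0,1],[-0.001,0,0.0022,0,0,0,1]]'; python3 - <<'E'
from ov import *
f=[]
for i in range(4):
    im=bot.camera("wrist"); f.append(bot.get_obs()["wrist_force"])
print(np.round(f,1),np.mean(f,0))
crop(im,190,50,260,195,3,"w12")
im=bot.camera("scene"); crop(im,200,130,180,130,4,"s12")
c=bot.calibration("wrist")
E
python3 df.py
```

```text
time: 21.8
ee_pos: [0.5438, -0.0015, 0.0527]
tcp_rot: [179.9, -0.1, 8.1]
wrist_force: [-5.8, -1.1, 8.6]
opening: 0.0132
[[-5.1 -0.5  8.4]
 [-5.1 -0.8  9.9]
 [-5.5 -0.1  8.3]
 [-5.5 -1.4  8.9]] [-5.31011138 -0.70253329  8.86154705]
deckframe -0.0261 0.0001 [ 1.7988e+02 -1.2000e-01  8.0800e+00] [-0.18  1.14  0.01]
```

View pics/w12.png

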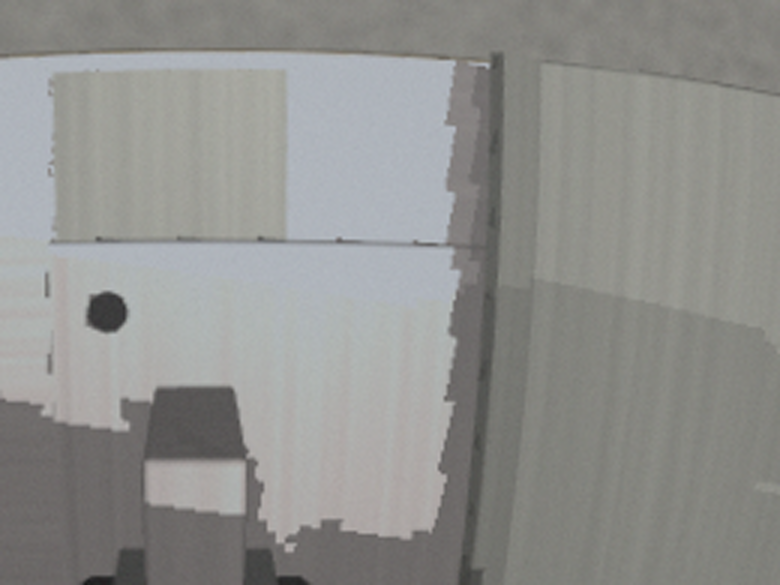

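View pics/s12.png

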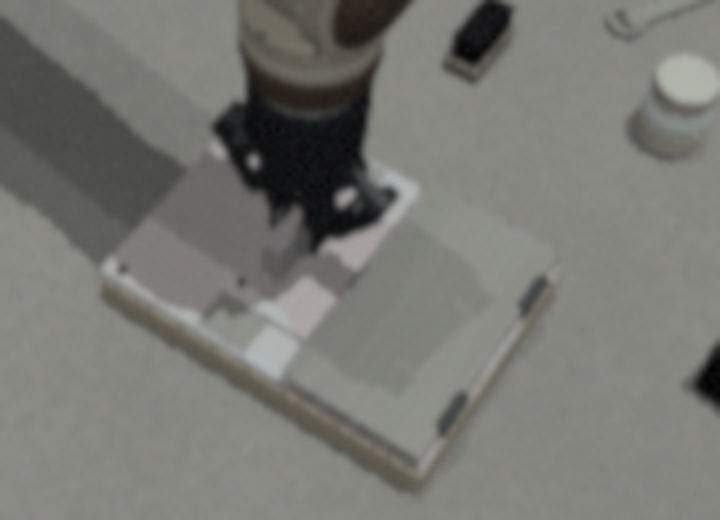

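```bash
python3 -m pendant '[[-0.001,0,0.003,0,0,0,1],[-0.001,0,0.003,0,0,0,1]]'; python3 - <<'E'
from h import *
f=[]
for i in range(8):
    im=bot.camera("wrist"); f.append(bot.get_obs()["wrist_force"])
print(np.round(f,1)[:,2],np.mean(f,0))
E
python3 df.py
```

```text
time: 22.25
ee_pos: [0.5438, -0.0015, 0.0527]
tcp_rot: [179.9, -0.2, 8.1]
wrist_force: [-6.1, -0.6, 11.7]
opening: 0.013
[10.9 11.  10.3 10.  10.6  9.3 11.4 10.1] [-5.97206684 -0.60125815 10.45488883]
deckframe -0.0261 0.0001 [ 1.7988e+02 -1.7000e-01  8.0800e+00] [-0.2   1.4  -0.02]
```

```bash
python3 -c "
from workcell import bot
bot.job_done(); o=bot.get_obs(); print(o['time'],o['wrist_force'],o['opening'],o['ee_pos'])"
```

```text
the job is handed in; nothing more can be done
the job is handed in; nothing more can be done
```

The job is done and handed in, at about 22.7 s on the robot's clock.

- **Stone:** I rubbed it along the seat band from the left end to the right end, about 62 to -62 mm in deck y. The press was about 4–8 N. It stayed within about 3 mm of the band's centre line, worst around the middle of the stroke. I kept its long side along the band so the whole 30 mm width sat on it. I then set it down upright on the table, and the wrist picture showed it standing alone.
- **Strip:** I gripped it by the rib, set it on the deck and slid it under the lap plate. It is within about 1 mm of midway and square to about 0.1° by the tool's reading. Its back edge lined up with the band's near edge in the last picture, which puts the front edge about 20 mm (±1–2 mm) under the plate.
- **Final press:** It averaged about 10.5 N (9.3–11.4 N) with the rib still gripped.
- **Lap plate:** It looked shut in the last scene picture, but I saw no direct reading of the hinge.

Two things were less clean: a sideways force of about 6 N (world -x) remained at the wrist, and my deck estimates from the band and the lip differed by about 1 mm.

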